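# Set the address switches of the model railway decoder

### The arm

A 6-joint arm with a two-finger parallel gripper is mounted at the origin on the work surface; the furniture and walls round the work are solid. World frame = base frame: x ahead of the robot, y to its left, z up, the work surface at z = 0. Lengths are in m, angles in rad, forces in N, time in s.
With the tool pointing down it reaches from about 0.25 to 0.725 m from the base axis. Payload 4 kg.
Tool frame: the origin (TCP) lies midway between the tips of the shut fingers; the grasp point (between the pads) lies grip_point_offset behind it (grip_point_offset is the distance from the TCP to the grasp point, in m); z points along the fingers, y is the line along which they close (so a half turn about z gives the same grasp; the last joint's range is limited). The gripper opens to 85 mm and grips with 20 to 120 N. Pads are 22 mm wide; open, the fingers measure 114 mm over their backs; the gripper's body (76 mm by 85 mm) begins 54 mm behind the grasp point. The pads swing forward as they close: fully open they stand 13 mm farther back than shut.
Start: joints at [-1.177, 0.241, 0.005, 1.335, 0, 1.571], TCP at [0.192, -0.462, 0.231] pointing down, gripper open.
Joint ranges: [-2.72, 2.72], [-1.05, 1.87], [-1.09, 1.28], [-1.99, 2.15], [-1.42, 1.44], [-3.14, 3.14]. Speed limits (rad/s): [2.79, 2.79, 3.14, 3.14, 3.14, 3.14].

### API

Orientations are given as a unit quaternion [x, y, z, w].
In Python, from workcell import * gives the robot as it stands. The module is installed in compiled form; this text tells all that it offers.
- The arm moves only by the tool arm_command, never from a script. Its arguments are lists of equal length, an entry for each row: "slide": the shift along the tool's x, y, z in cm, a list of three; "spin": the turn about the tool's z in degrees. A call has exactly 5 rows; each row is the pose to reach, as a shift and turn from the pose commanded when the call began, along the tool's axes at that moment; what a row does not reach only later rows make up. A row lasts 1/8 s, in which the tool goes at most 62.5 mm and 10.7 degrees, less where a joint would pass 70% of its speed; a pose out of reach is approached as far as the arm can. A call with a gripper value outside its range is refused whole. "jaw" is the finger opening in cm, from 0 to 8.54, set as the call begins (left out, the last holds). The fingers move at their own pace and stop on an object; the grip force is fixed at half the most. Time passes only in rows, so rows that repeat a pose let the fingers close, or fill a call up. It gives the time, the measured TCP pose, the force, the opening and the grip force at its end, in the units of the state.
- get_obs(): the state, without advancing time (a new reading comes with each control period).
- camera(name): name is "side" or "top"; returns a dict with "pixels" (384x512x3 uint8, red, green, blue), "range_z" (384x512 float32, m along the optical axis (not along the pixel's ray), 0 where there is no reading), "intrinsics" (3x3 intrinsics, pixels), "rvec" (rotation vector, rad) and "tvec" (3), from world to camera coordinates, as OpenCV has them. Camera axes: x right, y down, z forward; pixel columns grow to the right and rows downward; lengths in m; the calibration is good to about 2 mm. A picture is of the moment at which its call begins.
- job_done(): hands the job in; it is judged then, once.
Trained networks look in a picture, given as the dict that the camera call returned (one of the last four; its "shot" number tells which), for a name from the list of things; names that differ only in an ending like _2 or _b are one class to them, and where a whole thing is asked for, a point or a joint stands for the part that bears it (a point fixed in the world has none). Each returns a list of dicts, best first, with "confidence" (0 to 1); they miss things now and then, are a little off and sometimes report something else, mostly with a low value. They report only what shows in the picture. A call takes as long as a camera call.
- recognise(picture, thing): "centre" ([column, row] in pixels, amid what is visible of it).
- landmark_of(picture, thing): "centre" ([column, row] in pixels: a listed point, or the origin of a listed thing).
The state is a dict: "clock": time; "joint_pos": joint angles; "joint_vel": joint speeds; "tau": joint torques, N m; "eef_pos": TCP position; "tool_rot": TCP orientation; "ft_force": force on the tool from outside, world axes, zero at the start; "ft_torque": the same for the moment, N m; "grip_width": finger opening in m; "grasp_force": force on a finger pad.
Only numpy, scipy, OpenCV 4.12 (cv2) and the standard library are available. Lean on these libraries where they do the work, as an engineer would, in place of code of your own. Each camera call takes 0.05 s, during which the arm holds its last target. There are 200 camera calls.

### The job

Set the address on the model railway decoder, the box with four switches in a row: counted from the left as seen from the robot (the end with the round socket stub), the switches must read on, off, off, on. On is leaning away from the robot, off is leaning towards it, each tilted right over; do not touch the smaller box with two switches.

Things in the scene. Friction and masses are not known exactly. Their poses are not given: they have to be found in the camera images.
- address_box: Decoder: flat grey case fixed to the desk, 70 mm (x) by 160 mm (y), top at z = 24 mm, a round stub (16 mm) at its left, +y end. Origin: centre of the underside, on the desk top. +x points away from the robot (yaw up to 0.35 rad either way), +y to its left. Four black paddle switches at x = 0, y = +54, +18, -18, -54 mm (switch1 to 4); a small white raised bar marks each one's on side (+x).
- switch1 (a joint): Leftmost switch (y = +54 mm), a paddle 9 mm wide (y), 6 mm thick, 42 mm long from its pivot (axis along y, 24 mm above the desk). 0 rad: leans fully towards the robot (off); 0.5: upright; 1.0: fully away (on). At either stop its end is 20 mm from the pivot in x, 61 mm above the desk. Starts on (0.9 to 1). About 2 N sideways moves it; friction keeps it where left, no snap.
- switch2 (a joint): Second switch from the left (y = +18 mm), same shape and values. Starts on (0.9 to 1).
- switch3 (a joint): Third switch from the left (y = -18 mm), same shape and values. Starts off (0 to 0.1).
- switch4 (a joint): Rightmost switch (y = -54 mm), same shape and values. Starts off (0 to 0.1).
- other_box: Bystander: a shorter grey case of the same make, 70 mm by 88 mm, with only two such paddles. Fixed to the desk 220 to 320 mm to the left or right of the decoder. Origin: centre of its underside. Not to be touched.

How it is judged:
By the outcome, as a careful person would: the job done as asked, in the order asked, and still so for the second after the job is handed in, with the robot touching nothing.
It also fails if it takes over 38 s, if anything falls off the work surface, if the arm or the gripper's body presses on something with over 40 N, if the wrist force passes 120 N, or if a joint passes its speed limit or range.

## Working session

There is one attempt and no reset: what is moved stays moved. The work goes in short steps, Python scripts to look and compute and a tool call to move; the robot and the scene stay as the last step left them, time stands still between calls to the robot, and variables do not carry over. Pictures are saved under pics/ and viewed, at most 10 in all, crops included, and the job is handed in when it is done.

Besides the shell and the picture viewer there is one more tool, called after ">>>" as name(argument=value, ...) on one line, values as JSON. arm_command: Moves the arm, as the interface text tells. Its arguments: {"type":"object","properties":{"slide":{"type":"array","items":{"type":"array","items":{"type":"number"}}},"spin":{"type":"array","items":{"type":"number"}},"jaw":{"type":"number"}},"required":["slide","spin"]}

```bash
mkdir -p pics; cat > h.py <<'E'
from workcell import *
import numpy as np, cv2
def world(p,uv,r=3):
    u,v=int(round(uv[0])),int(round(uv[1]))
    z=p["range_z"][max(0,v-r):v+r+1,max(0,u-r):u+r+1]; z=z[z>0]
    z=np.median(z)
    K=p["intrinsics"];R=cv2.Rodrigues(np.array(p["rvec"],float))[0];t=np.array(p["tvec"],float).ravel()
    return R.T@(np.linalg.inv(K)@[uv[0],uv[1],1]*z-t)
def cloud(p):
    K=p["intrinsics"];R=cv2.Rodrigues(np.array(p["rvec"],float))[0];t=np.array(p["tvec"],float).ravel()
    v,u=np.mgrid[0:384,0:512];z=p["range_z"]
    c=np.stack([u,v,np.ones_like(u)],-1)@np.linalg.inv(K).T*z[...,None]
    return (c-t)@R
def proj(p,X):
    return cv2.projectPoints(np.array(X,float).reshape(-1,3),np.array(p["rvec"],float),np.array(p["tvec"],float),p["intrinsics"],None)[0].reshape(-1,2)
E
python3 - <<'E'
from h import *
o=get_obs();print(o["clock"],o["eef_pos"],o["tool_rot"],o["grip_width"])
ps=[]
for n in("top","side"):
    p=camera(n);ps.append(p["pixels"])
    for th in("address_box","other_box","switch1"):
        for f in(recognise,landmark_of):
            for d in f(p,th)[:5]: print(n,th,f.__name__,np.round(d["centre"],1),round(d["confidence"],2),np.round(world(p,d["centre"]),3))
cv2.imwrite("pics/a.png",cv2.resize(np.vstack(ps)[:,:,::-1],(400*1,600)))
cv2.imwrite("pics/top.png",ps[0][:,:,::-1]);cv2.imwrite("pics/side.png",ps[1][:,:,::-1])
E
```

```text
0.0 [ 0.19161432 -0.46114959  0.23041958] [ 9.80676757e-01  1.95632398e-01 -1.97119834e-04 -1.01190030e-03] 0.08541553974950612
top address_box call [304.4 199.2] 0.78 [ 0.502 -0.196  0.024]
top address_box call [203.4 185.3] 0.67 [0.54  0.06  0.024]
top address_box call [304.  194.9] 0.83 [ 0.513 -0.195  0.024]
top other_box call [203.  184.9] 0.64 [0.541 0.061 0.024]
top other_box call [205.  186.6] 0.76 [0.537 0.055 0.024]
top other_box call [303.9 196.4] 0.44 [ 0.509 -0.195  0.024]
top switch1 call [300.7 194.8] 0.53 [ 0.513 -0.186  0.032]
top switch1 call [287.  196.8] 0.51 [ 0.508 -0.151  0.033]Traceback (most recent call last):
  File "<stdin>", line 8, in <module>
ValueError: it knows: address_box, other_box
```

```bash
python3 - <<'E'
from h import *
for n in("top","side"):
    p=camera(n)
    cv2.imwrite(f"pics/{n}.png",p["pixels"][:,:,::-1])
    X=cloud(p);ok=p["range_z"]>0
    for c in((.51,-.195),(.54,.06)):
        m=ok&(abs(X[...,2]-.024)<.004)&(np.hypot(X[...,0]-c[0],X[...,1]-c[1])<.11)
        P=X[m][:,:2]
        if len(P)>20:
            r=cv2.minAreaRect((P*1000).astype(np.float32));print(n,c,len(P),r,X[m][:,2].mean())
        m=ok&(X[...,2]>.05)&(X[...,2]<.075)&(np.hypot(X[...,0]-c[0],X[...,1]-c[1])<.11)
        k,l=cv2.connectedComponents(m.astype(np.uint8))
        for i in range(1,k): print("  tip",(l==i).sum(),X[l==i].mean(0).round(3),X[l==i][:,2].max().round(3))
E
```

```text
top (0.51, -0.195) 1514 ((505.43756103515625, -197.96969604492188), (69.81061553955078, 165.9857940673828), 6.373218059539795) 0.023654651707708273
  tip 15 [ 0.52  -0.181  0.058] 0.063
  tip 19 [ 0.513 -0.146  0.058] 0.065
  tip 16 [ 0.496 -0.256  0.058] 0.064
  tip 16 [ 0.493 -0.22   0.058] 0.063
top (0.54, 0.06) 859 ((574.9654541015625, 69.3446273803711), (145.65464782714844, 96.46910858154297), 10.901097297668457) 0.02380907648500001
  tip 13 [0.646 0.078 0.052] 0.057
  tip 18 [0.558 0.044 0.058] 0.064
  tip 13 [0.521 0.073 0.06 ] 0.065
side (0.51, -0.195) 1682 ((505.20745849609375, -202.76681518554688), (69.2374038696289, 163.52406311035156), 6.118076801300049) 0.022945094710008045
  tip 30 [ 0.513 -0.149  0.056] 0.063
  tip 28 [ 0.52  -0.185  0.056] 0.062
  tip 24 [ 0.492 -0.225  0.057] 0.062
  tip 27 [ 0.496 -0.26   0.057] 0.061
side (0.54, 0.06) 567 ((572.899658203125, 62.22305679321289), (138.18577575683594, 92.11165618896484), 12.51285457611084) 0.022905372764427195
  tip 16 [0.521 0.068 0.057] 0.062
  tip 19 [0.559 0.041 0.057] 0.061
```

View pics/top.png

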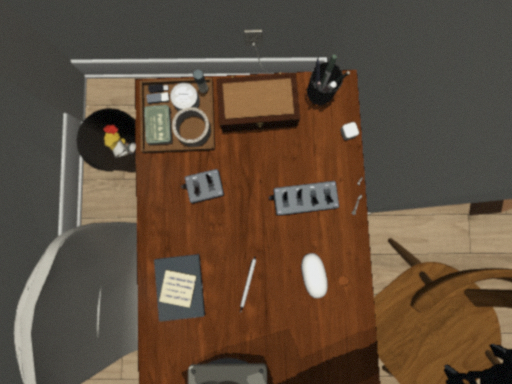

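View pics/side.png

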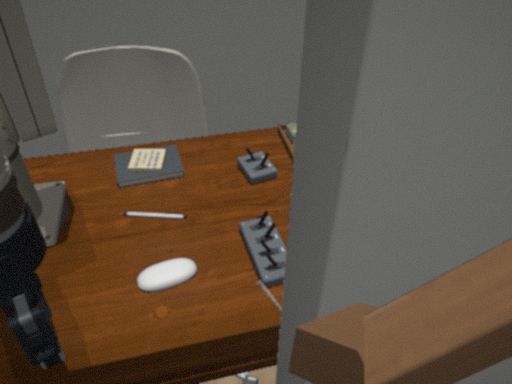

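Top view: the decoder is at about (306,198) with its stub on the left at (272,198), and the bystander is at (204,186). Side view: the decoder's four paddles are at about (265,240), the far two leaning away and the near two leaning towards the robot. The fitted tips agree, at z = 61 mm and 36 mm pitch. Switches 2 and 4 need moving. I'll also press 1 and 3 gently to their stops.

```bash
cat >> h.py <<'E'
C=np.array([.5055,-.2025]);YAW=.108
from scipy.spatial.transform import Rotation as Ro
def goto(lx,ly,z,frm=None):
    o=get_obs();R=Ro.from_quat(o["tool_rot"]).as_matrix()
    c,s=np.cos(YAW),np.sin(YAW)
    w=np.r_[C+np.array([[c,-s],[s,c]])@[lx,ly],z]
    d=R.T@(w-o["eef_pos"])*100
    h=np.arctan2(R[1,0],R[0,0])
    print("slide",d.round(2),"spin",round(np.degrees(h-YAW),2),"world",w.round(3))
E
python3 -c "
from h import *
goto(.055,.018,.13)"
```

```text
slide [ 44.69 -12.07  10.12] spin 16.38 world [ 0.558 -0.179  0.13 ]
```

>>> arm_command(slide=[[5.6, -1.5, 1.2], [11.2, -3, 2.4], [16.8, -4.5, 3.7], [22.4, -6, 5], [28, -7.5, 6.3]], spin=[8, 16.4, 16.4, 16.4, 16.4], jaw=0)

```text
clock: 1.02
eef_pos: [0.4231, -0.2839, 0.1682]
tool_rot: [0.999, 0.054, 0.0, 0.0]
ft_force: [0.8, -0.7, 1.1]
grip_width: -0.0002
grasp_force: 0.0
```

```bash
python3 -c "
from h import *
print(get_obs()['eef_pos'],get_obs()['grip_width']);goto(.055,.018,.13)"
```

```text
[ 0.42310847 -0.28389983  0.16815096] -0.00015516499240911255
slide [14.56 -9.02  3.82] spin -0.03 world [ 0.558 -0.179  0.13 ]
```

>>> arm_command(slide=[[5, -3, 1], [10, -6, 2.5], [14.6, -9, 3.8], [14.6, -9, 3.8], [14.6, -9, 3.8]], spin=[0, 0, 0, 0, 0])

```text
clock: 1.65
eef_pos: [0.5567, -0.1798, 0.13]
tool_rot: [0.999, 0.054, -0.001, 0.0]
ft_force: [-0.2, -0.1, -0.2]
grip_width: 0.0001
grasp_force: 0.0
```

```bash
python3 -c "
from h import *
goto(.055,.018,.045)
p=camera('top');q=camera('side');cv2.imwrite('pics/b.png',np.hstack([cv2.resize(p['pixels'][140:260,230:370],(400,343)),cv2.resize(q['pixels'][170:310,200:360],(392,343))])[:,:,::-1])"
```

```text
slide [ 0.18 -0.09  8.5 ] spin 0.01 world [ 0.558 -0.179  0.045]
```

View pics/b.png

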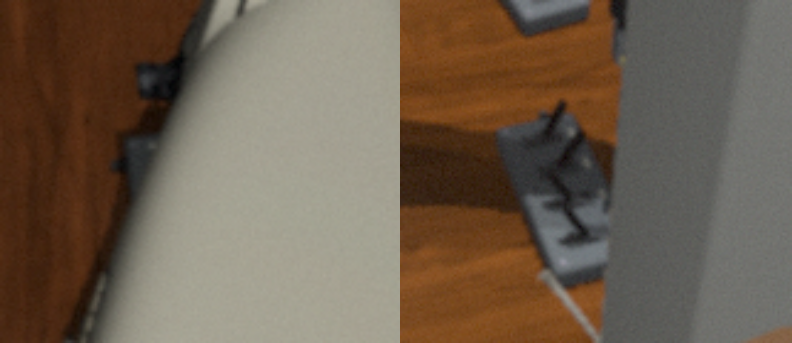

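The arm hides most of the top view. In the side crop all four paddles are visible (about (560,115), (572,150), (560,185), (575,225)) and untouched. The fingers are beyond them, partly behind the pillar. Next I descend and push switch 2 towards the robot.

>>> arm_command(slide=[[0.2, 0, 4], [0.2, 0, 8.5], [0.2, 0, 8.5], [-1, 0, 8.5], [-1.5, 0, 8.5]], spin=[0, 0, 0, 0, 0])

```text
clock: 2.38
eef_pos: [0.5425, -0.1825, 0.0477]
tool_rot: [0.999, 0.053, 0.002, 0.001]
ft_force: [-0.7, -0.2, 0.3]
grip_width: -0.0001
grasp_force: 0.0
```

>>> arm_command(slide=[[-0.6, 0, 0], [-1.2, 0, 0], [-1.8, 0, 0], [-2.2, 0, 0], [-2.4, 0, 0]], spin=[0, 0, 0, 0, 0])

```text
clock: 3.0
eef_pos: [0.5178, -0.184, 0.0451]
tool_rot: [0.999, 0.054, -0.0, -0.0]
ft_force: [2.4, 0.5, 1.2]
grip_width: -0.0001
grasp_force: 1.3
```

```bash
cat > s.py <<'E'
from h import *
import sys
o=get_obs();c,s=np.cos(YAW),np.sin(YAW)
print("local",np.array([[c,s],[-s,c]])@(o["eef_pos"][:2]-C)*1000,o["eef_pos"][2],o["ft_force"].round(1),o["clock"])
q=camera('side');X=cloud(q);d=X[...,:2]-C
L=np.stack([d@[c,s],d@[-s,c],X[...,2]],-1)
for i,y in enumerate((.054,.018,-.018,-.054)):
    m=(abs(L[...,1]-y+.002)<.009)&(L[...,2]>.05)&(L[...,2]<.068)&(abs(L[...,0])<.035)
    print(i+1,m.sum(),(L[m].mean(0)*1000).round(1) if m.any() else "")
cv2.imwrite(f'pics/{sys.argv[1]}.png',cv2.resize(q['pixels'][170:310,200:360],(640,560))[:,:,::-1])
E
python3 s.py c
```

```text
local [14.2208682  17.07911067] 0.04509094560783915 [2.4 0.5 1.2] 3.0
1 9 [10.3 51.7 53. ]
2 59 [ 3.8 13.4 59.4]
3 24 [-15.6 -20.7  57.3]
4 27 [-16.  -56.5  57.1]
```

View pics/c.png

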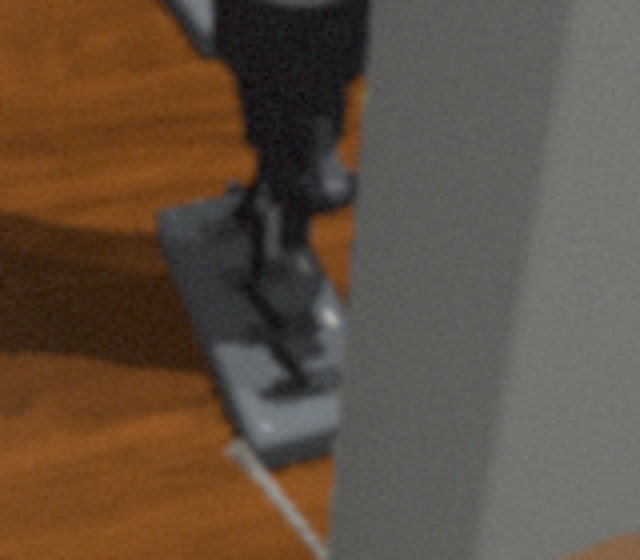

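The fingers (about (275,190)) are on switch 2, which is near upright with 2.4 N on the tool. Switches 3 and 4 are unchanged at (265,290) and (285,360). I keep pushing.

>>> arm_command(slide=[[-0.4, 0, 0], [-0.8, 0, 0], [-1, 0, 0], [-1.1, 0, 0], [-1.1, 0, 0]], spin=[0, 0, 0, 0, 0])

```text
clock: 3.68
eef_pos: [0.507, -0.1852, 0.0452]
tool_rot: [0.999, 0.054, -0.0, -0.0]
ft_force: [1.7, 0.2, -0.9]
grip_width: -0.0002
grasp_force: 0.7
```

>>> arm_command(slide=[[-0.1, 0, 0], [-0.1, 0, 0], [-0.2, 0, 0], [-0.2, 0, 0], [-0.2, 0, 0]], spin=[0, 0, 0, 0, 0])

```text
clock: 4.3
eef_pos: [0.5054, -0.1855, 0.0453]
tool_rot: [0.999, 0.054, -0.0, 0.0]
ft_force: [2.1, 0.3, -0.4]
grip_width: -0.0003
grasp_force: 1.0
```

```bash
python3 s.py d
```

```text
local [ 1.74509532 16.93808231] 0.04532023844028592 [ 2.1  0.3 -0.4] 4.3
1 0 
2 52 [-9.5 13.2 57.8]
3 23 [-15.7 -20.8  57.8]
4 26 [-16.1 -56.3  57.5]
```

>>> arm_command(slide=[[-0.1, 0, 0], [-0.2, 0, 0], [-0.3, 0, 0], [-0.3, 0, 0], [-0.3, 0, 0]], spin=[0, 0, 0, 0, 0])

```text
clock: 4.97
eef_pos: [0.5046, -0.1858, 0.046]
tool_rot: [0.999, 0.054, 0.002, 0.0]
ft_force: [6.2, 1.2, -0.9]
grip_width: -0.0003
grasp_force: 2.6
```

>>> arm_command(slide=[[-0.1, 0, 0], [-0.1, 0, 0], [-0.2, 0, 0], [-0.2, 0, 0], [-0.2, 0, 0]], spin=[0, 0, 0, 0, 0])

```text
clock: 5.6
eef_pos: [0.5042, -0.186, 0.0465]
tool_rot: [0.999, 0.054, 0.004, 0.0]
ft_force: [8.9, 1.2, -2.3]
grip_width: -0.0001
grasp_force: 3.7
```

```bash
python3 s.py e
```

```text
local [ 0.47588916 16.5898857 ] 0.04650584696180561 [ 8.9  1.2 -2.3] 5.6
1 0 
2 59 [-10.8  13.4  58.1]
3 25 [-15.4 -20.8  57.1]
4 29 [-16.1 -56.8  56.8]
```

Switch 2 is at its stop: the force rose to 9 N and the arm no longer advances. I back off, go up, and over to the near side of switch 1.

>>> arm_command(slide=[[1.5, 0, 0], [2.5, 0, 0], [2.5, 0, -4], [2.5, 0, -6], [0, -3.7, -6]], spin=[0, 0, 0, 0, 0])

```text
clock: 6.28
eef_pos: [0.499, -0.151, 0.1072]
tool_rot: [0.999, 0.052, 0.002, 0.001]
ft_force: [0.2, 1.6, -1.6]
grip_width: 0.0002
grasp_force: 0.0
```

```bash
python3 s.py f;python3 -c "
from h import *
goto(-.022,.054,.045)"
```

```text
local [-0.89375802 51.88286658] 0.10719582150299267 [ 0.2  1.6 -1.6] 6.275
1 29 [13.6 52.1 56.4]
2 26 [-16.9  16.2  55.6]
3 26 [-15.3 -20.8  56.6]
4 29 [-16.  -56.4  56.5]
slide [-1.31  0.47  5.98] spin 0.02 world [ 0.478 -0.151  0.045]
```

View pics/f.png

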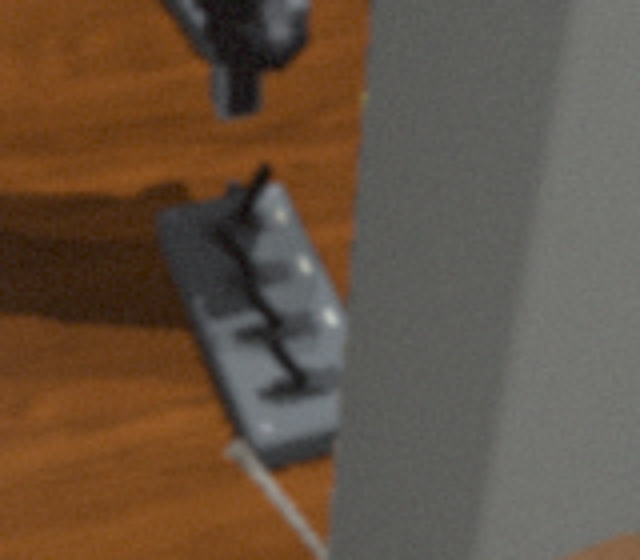

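Switch 2 now leans off at (240,265), in line with 3 and 4, and switch 1 leans on at (255,190). I descend on switch 1's near side and press it to its stop.

>>> arm_command(slide=[[-1.8, 0, 0], [-1.8, 0, 3], [-1.8, 0, 6], [-1.8, 0, 6], [-0.8, 0, 6]], spin=[0, 0, 0, 0, 0])

```text
clock: 6.95
eef_pos: [0.4883, -0.1502, 0.0458]
tool_rot: [0.999, 0.053, -0.001, -0.0]
ft_force: [0.9, 0.3, -0.2]
grip_width: 0.0
grasp_force: 0.0
```

>>> arm_command(slide=[[0.4, 0, 0], [0.8, 0, 0], [1, 0, 0], [1, 0, 0], [1, 0, 0]], spin=[0, 0, 0, 0, 0])

```text
clock: 7.58
eef_pos: [0.4986, -0.1491, 0.0455]
tool_rot: [0.999, 0.054, 0.0, 0.0]
ft_force: [-1.7, -1.2, 0.8]
grip_width: -0.0003
grasp_force: 0.7
```

>>> arm_command(slide=[[0.1, 0, 0], [0.2, 0, 0], [0.3, 0, 0], [0.3, 0, 0], [0.3, 0, 0]], spin=[0, 0, 0, 0, 0])

```text
clock: 8.2
eef_pos: [0.4994, -0.149, 0.0452]
tool_rot: [0.999, 0.053, -0.002, 0.0]
ft_force: [-6.9, -1.9, 6.5]
grip_width: 0.0003
grasp_force: 4.5
```

```bash
python3 s.py g
```

```text
local [-0.34092621 53.86729519] 0.04520069661096296 [-6.9 -1.9  6.5] 8.2
1 52 [ 1.4 49.4 57.5]
2 25 [-17.4  15.3  56.6]
3 24 [-15.7 -21.   57.6]
4 29 [-15.9 -56.5  56.7]
```

Switch 1 is at its stop. Now to the near side of switch 4.

>>> arm_command(slide=[[-1.5, 0, 0], [-2, 0, -1], [-2, 0, -6], [-2.5, 0, -6.5], [-4, 5, -6.5]], spin=[0, 0, 0, 0, 0])

```text
clock: 8.88
eef_pos: [0.4688, -0.2011, 0.1117]
tool_rot: [0.998, 0.057, 0.002, 0.0]
ft_force: [-0.2, -0.3, -0.6]
grip_width: -0.0
grasp_force: 0.0
```

>>> arm_command(slide=[[-1.2, 5.8, 0], [-1.2, 5.8, 0], [-1.2, 5.8, 0], [-1.2, 5.8, 0], [-1.2, 5.8, 0]], spin=[0, 0, 0, 0, 0])

```text
clock: 9.5
eef_pos: [0.4616, -0.2605, 0.1103]
tool_rot: [0.999, 0.055, -0.0, -0.0]
ft_force: [0.3, -0.6, -1.1]
grip_width: -0.0001
grasp_force: 0.0
```

```bash
python3 s.py h;python3 -c "
from h import *
goto(-.050,-.054,.045)"
```

```text
local [-49.87420476 -52.89519009] 0.11028054374771429 [ 0.3 -0.6 -1.1] 9.5
1 24 [16.8 51.7 56.2]
2 0 
3 27 [-15.3 -21.2  56.8]
4 27 [-16.  -56.4  57.3]
slide [-0.01  0.1   6.53] spin 0.08 world [ 0.462 -0.262  0.045]
```

Switch 1 now reads 16.8 mm, up from 13.6. Descend and push switch 4 away from the robot.

>>> arm_command(slide=[[0, 0.1, 3], [0, 0.1, 6.5], [0, 0.1, 6.5], [0, 0.1, 6.5], [1, 0.1, 6.5]], spin=[0, 0, 0, 0, 0])

```text
clock: 10.18
eef_pos: [0.4725, -0.2621, 0.047]
tool_rot: [0.999, 0.054, 0.001, 0.001]
ft_force: [0.5, -0.5, -0.7]
grip_width: -0.0001
grasp_force: 0.0
```

>>> arm_command(slide=[[0.6, 0, 0], [1.2, 0, 0], [1.8, 0, 0], [2.4, 0, 0], [2.6, 0, 0]], spin=[0, 0, 0, 0, 0])

```text
clock: 10.8
eef_pos: [0.4978, -0.2587, 0.0452]
tool_rot: [0.999, 0.054, 0.0, -0.0]
ft_force: [-2.4, 0.3, 0.9]
grip_width: 0.0001
grasp_force: 0.8
```

>>> arm_command(slide=[[0.4, 0, 0], [0.8, 0, 0], [1.1, 0, 0], [1.2, 0, 0], [1.2, 0, 0]], spin=[0, 0, 0, 0, 0])

```text
clock: 11.42
eef_pos: [0.5091, -0.2573, 0.045]
tool_rot: [0.999, 0.054, -0.0, -0.0]
ft_force: [-2.3, -0.4, -0.8]
grip_width: -0.0004
grasp_force: 0.9
```

>>> arm_command(slide=[[0.1, 0, 0], [0.2, 0, 0], [0.3, 0, 0], [0.3, 0, 0], [0.3, 0, 0]], spin=[0, 0, 0, 0, 0])

```text
clock: 12.05
eef_pos: [0.5113, -0.2572, 0.0452]
tool_rot: [0.999, 0.054, -0.001, -0.0]
ft_force: [-4.9, -0.7, 0.4]
grip_width: -0.0002
grasp_force: 2.4
```

```bash
python3 s.py i
```

```text
local [ -0.14291738 -54.9748271 ] 0.04522686353858708 [-4.9 -0.7  0.4] 12.05
1 0 
2 24 [-17.3  15.6  56.6]
3 23 [-15.8 -21.2  57.7]
4 39 [ -6.7 -59.5  58.7]
```

>>> arm_command(slide=[[0.1, 0, 0], [0.2, 0, 0], [0.3, 0, 0], [0.3, 0, 0], [0.3, 0, 0]], spin=[0, 0, 0, 0, 0])

```text
clock: 12.72
eef_pos: [0.5115, -0.2571, 0.0451]
tool_rot: [0.999, 0.053, -0.003, 0.0]
ft_force: [-11.4, -0.7, 4.2]
grip_width: -0.0
grasp_force: 6.1
```

>>> arm_command(slide=[[-1.5, 0, 0], [-2.4, 0, -1], [-2.4, 0, -6], [-2.4, 0, -6.5], [-0.5, -3.7, -6.5]], spin=[0, 0, 0, 0, 0])

```text
clock: 13.35
eef_pos: [0.5074, -0.2227, 0.1123]
tool_rot: [0.999, 0.052, 0.003, 0.001]
ft_force: [0.0, 1.5, -0.1]
grip_width: 0.0001
grasp_force: 0.0
```

>>> arm_command(slide=[[2.5, 0, 0], [2.5, 0, 0], [2.5, 0, 0], [2.5, 0, 0], [2.5, 0, 0]], spin=[0, 0, 0, 0, 0])

```text
clock: 13.98
eef_pos: [0.5305, -0.2183, 0.1103]
tool_rot: [0.999, 0.053, -0.0, -0.0]
ft_force: [0.3, -0.2, 0.6]
grip_width: 0.0004
grasp_force: 0.0
```

```bash
python3 s.py j;python3 -c "
from h import *
goto(.024,-.018,.045)"
```

```text
local [ 23.11256669 -18.35334246] 0.1102775866343298 [ 0.3 -0.2  0.6] 13.975
1 25 [16.7 51.8 55.7]
2 26 [-17.2  15.5  56.4]
3 27 [-15.3 -21.   56.5]
4 17 [ 14.9 -55.1  55.6]
slide [ 0.07 -0.03  6.53] spin -0.07 world [ 0.531 -0.218  0.045]
```

Now press switch 3 fully off.

>>> arm_command(slide=[[0, 0, 3], [0, 0, 6.5], [0, 0, 6.5], [-0.5, 0, 6.5], [-1.2, 0, 6.5]], spin=[0, 0, 0, 0, 0])

```text
clock: 14.65
eef_pos: [0.52, -0.2198, 0.047]
tool_rot: [0.999, 0.054, 0.001, 0.001]
ft_force: [0.5, 0.5, -0.6]
grip_width: 0.0001
grasp_force: 0.0
```

>>> arm_command(slide=[[-0.3, 0, 0], [-0.6, 0, 0], [-0.9, 0, 0], [-1, 0, 0], [-1, 0, 0]], spin=[0, 0, 0, 0, 0])

```text
clock: 15.28
eef_pos: [0.51, -0.2203, 0.0456]
tool_rot: [0.999, 0.054, 0.001, 0.0]
ft_force: [2.1, 0.2, 0.4]
grip_width: 0.0003
grasp_force: 1.0
```

>>> arm_command(slide=[[-0.1, 0, 0], [-0.2, 0, 0], [-0.4, 0, 0], [-0.4, 0, 0], [-0.4, 0, 0]], spin=[0, 0, 0, 0, 0])

```text
clock: 15.9
eef_pos: [0.5083, -0.2206, 0.0462]
tool_rot: [0.999, 0.054, 0.003, 0.0]
ft_force: [7.5, 1.2, -0.6]
grip_width: 0.0
grasp_force: 3.2
```

>>> arm_command(slide=[[1.5, 0, 0], [2.5, 0, -1], [2.5, 0, -6], [2.5, 0, -8], [2.5, 0, -8]], spin=[0, 0, 0, 0, 0])

```text
clock: 16.52
eef_pos: [0.5311, -0.2186, 0.1276]
tool_rot: [0.999, 0.054, 0.002, 0.001]
ft_force: [0.2, -0.2, -0.8]
grip_width: -0.0004
grasp_force: 0.0
```

>>> arm_command(slide=[[-4, 4, -3], [-8, 8, -6], [-12, 12, -8], [-16, 15, -8], [-16, 15, -8]], spin=[0, 0, 0, 0, 0])

```text
clock: 17.15
eef_pos: [0.3837, -0.386, 0.2041]
tool_rot: [0.999, 0.051, -0.001, -0.001]
ft_force: [0.6, 0.4, -0.8]
grip_width: -0.0002
grasp_force: 0.0
```

```bash
python3 s.py k; python3 - <<'E'
from h import *
p=camera('top');q=cv2.imread('pics/k.png');cv2.imwrite('pics/l.png',np.hstack([cv2.resize(p['pixels'][140:260,230:370],(400,343))[:,:,::-1],cv2.resize(q,(392,343))]))
E
```

```text
local [-140.86781408 -169.34638804] 0.20409816273532239 [ 0.6  0.4 -0.8] 17.15
1 25 [16.7 51.3 56.3]
2 23 [-17.6  15.5  57. ]
3 28 [-16.5 -20.6  55.8]
4 20 [ 14.6 -54.8  54.4]
```

View pics/l.png

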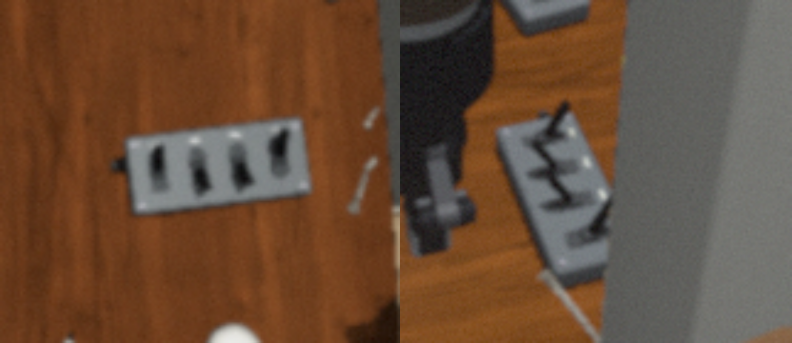

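Both views show, from the left, on, off, off, on: top-view tips are at (158,150), (202,188), (243,182) and (283,135). All four were pressed to their stops and the arm is clear.

```bash
python3 -c "
from workcell import *
print(job_done())"
```

```text
the job is handed in; nothing more can be done
None
```

The decoder's switches now read on, off, off, on from the left, each pressed to its stop; the job was handed in with the arm clear at about 17 s, and the two-switch box was not touched.

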